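Clip down the lid of the food container

TASK

The lid is already on the larger rectangular food container, but its three clip flaps are sticking out. Fold all three flaps down, one by one, so that each lies against the side of the container.

Things in the scene. Friction and masses are not known exactly. Their poses are not given: they have to be found in the camera images.
- container: Larger of two clip-lid food boxes: clear, biscuits inside, grey lid 120 (its x) by 170 mm (its y), top 100 mm above the counter; clear body 108 x 158. Fixed on a dark 150 x 200 mm mat. Lid hinged at -x, a clip flap mid-side at +x, +y and -y. Origin: centre of underside on the counter, z up. The smaller box (69 mm high, clips shut) is not part of the job.
- clip_far (a joint): Grey flap on the +x side: plate 60 mm wide, 45 long, 4 thick. Hinge line level along the lid edge at container x = +63 mm, 92 mm above the counter. Angle in rad: 0 = fully down along the side (a stop; free edge 47 mm above the counter, outer face 2 mm outside the hinge line), 1.57 = level straight out, 2.2 = upper stop. About 1 N at the free edge moves it; it stays where it is left.
- clip_left (a joint): The same kind of flap (size, height, stiffness and angle as clip_far) on the container's +y side, hinge line at container y = +88 mm. All three flaps start between 1.2 and 2.1 rad, near level or pointing up and out.
- clip_right (a joint): The same kind of flap (size, height, stiffness and angle as clip_far) on the container's -y side, hinge line at container y = -88 mm.

How it is judged (in metres and radians):
At the end, for the whole second after the job is handed in: All three flaps of the larger container are folded down to within 0.26 rad (15 degrees) of fully down, and stay so (value of joint each of clip_far, clip_left, clip_right below 0.26 rad); the robot touches nothing.
It also fails if it takes over 42 s, if anything falls off the work surface, if the arm or the gripper's body presses on something with over 40 N, if the wrist force passes 120 N, or if a joint passes its speed limit or range.

ROBOT

A 6-joint arm with a two-finger parallel gripper is mounted at the origin on the work surface. World frame = base frame: x ahead of the robot, y to its left, z up, the work surface at z = 0. Lengths are in mm, angles in rad, forces in N, time in s.
With the tool pointing down it reaches from about 350 to 800 mm from the base axis. Payload 7.3 kg.
Tool frame: the origin (TCP) lies on the centre line of the jaws, within the pads' length; the fingertips stand 14 mm ahead of it and the grasp point (between the pads) lies 5 mm behind it (r.finger_overhang is the distance from the TCP to the fingertips, in mm); z points along the fingers, y is the line along which they close (so a half turn about z gives the same grasp; the last joint's range is limited). The gripper opens to 85 mm and grips with 20 to 120 N. Pads are 22 mm wide; open, the fingers measure 114 mm over their backs; the gripper's body (76 mm by 85 mm) begins 54 mm behind the grasp point. The pads swing forward as they close: fully open they stand 13 mm farther back than shut.
Start: joints at [1.138, 0.342, 1.524, -0, 1.275, -0.146], TCP at [148.5, 503.581, 212.422] pointing down, gripper open.
Joint ranges: [-2.53, 2.53], [-0.77, 2.02], [0.04, 2.7], [-1, 4.14], [0.28, 2.66], [-3.11, 3.11]. Speed limits (rad/s): [2.57, 2.57, 3.14, 3.14, 3.14, 3.14].

INTERFACE

Orientations are given as a unit quaternion [w, x, y, z].
In Python, from plant import readout, vision, sign_off, r gives the robot as it stands.
- The arm moves only by the tool move_arm, never from a script. Its argument "motion" is a list of rows, each an object with "delta_rot": the turn, a rotation vector about the tool's x, y, z in rad, a list of three; "xyz": the shift along the tool's x, y, z in m, a list of three; "jaw": the finger opening in m, from 0 to 0.0854. A call has 1 to 5 rows; each row is the pose to reach, as a shift and turn from the pose commanded when the call began, along the tool's axes at that moment; what a row does not reach only later rows make up. A row lasts 1/12 s, in which the tool goes at most 41.7 mm and 7.16 degrees, less where a joint would pass 70% of its speed; a pose out of reach is approached as far as the arm can. A call with a gripper value outside its range is refused whole. The fingers move at their own pace and stop on an object; the grip force is fixed at half the most. Time passes only in rows, so rows that repeat a pose let the fingers close. It gives the time, the measured TCP pose, the force, the opening and the grip force at its end, in the units of the state.
- readout.state(): the state, without advancing time (a new reading comes with each control period).
- vision.camera(name): name is "scene" or "top" or "wrist"; returns (picture, depth): 384x512x3 uint8, red, green, blue; 384x512 float32, mm along the optical axis (not along the pixel's ray), 0 where there is no reading.
- vision.camera_info(name): a dict with "K" (3x3 intrinsics, pixels), "R" (3x3) and "t" (3): a world point X has camera coordinates R X + t; the wrist camera has in their place "tool_from_camera" (4x4, takes a point from camera to tool coordinates, whose origin is the TCP and whose axes are the flange's). Camera axes: x right, y down, z forward; pixel columns grow to the right and rows downward; lengths in mm; the calibration is good to about 2 mm. A picture is of the moment at which its call begins: read the wrist's pose just before it. camera_info takes no time and is no camera call.
- sign_off(): hands the job in; it is judged then, once.
The state is a dict: "time": time; "q": joint angles; "qvel": joint speeds; "joint_efforts": joint torques, N m; "ee_pos": TCP position; "eef_rot": TCP orientation; "contact_force": force on the tool from outside, world axes, zero at the start; "ft_torque": the same for the moment, N m; "finger_gap": opening from 0.0 (shut) to 1.0 (fully open); "grasp_force": force on a finger pad.
Only numpy, scipy, OpenCV 4.12 (cv2) and the standard library are available. Lean on these libraries where they do the work, as an engineer would, in place of code of your own. Each camera call takes 0.05 s, during which the arm holds its last target. There are 200 camera calls.

## Working session

There is one attempt and no reset: what is moved stays moved. The work goes in short steps, Python scripts to look and compute and a tool call to move; the robot and the scene stay as the last step left them, time stands still between calls to the robot, and variables do not carry over. Pictures are saved under pics/ and viewed, at most 10 in all, crops included, and the job is handed in when it is done.

Besides the shell and the picture viewer there is one more tool, called by a JSON object that holds its "op" and its "data". move_arm: Moves the arm, as the interface text tells. Its arguments: {"type":"object","properties":{"motion":{"type":"array"}},"required":["motion"]}

```bash
mkdir -p pics; ls
python3 - <<'E'
from plant import readout,vision,r
import cv2,numpy as np
s=readout.state();print(s)
a=[]
for n in("scene","top"):
    p,d=vision.camera(n);np.savez(f"{n}.npz",p=p,d=d,**{k:np.array(v) for k,v in vision.camera_info(n).items() if k in"KRt"})
    i=vision.camera_info(n);print(n,i)
    a.append(p)
cv2.imwrite("pics/a.png",cv2.cvtColor(cv2.resize(np.vstack(a),(800,1200))[:600],cv2.COLOR_RGB2BGR))
cv2.imwrite("pics/b.png",cv2.cvtColor(cv2.resize(a[1],(800,600)),cv2.COLOR_RGB2BGR))
E
```

```text
pics
{'time': 0.0, 'q': array([ 1.13803999e+00,  3.42736800e-01,  1.52501713e+00,  1.81443398e-05,
        1.27538725e+00, -1.46011334e-01]), 'qvel': array([-0.00081586, -0.00130561,  0.00144442, -0.00340353,  0.0003989 ,
       -0.00044592]), 'joint_efforts': array([-9.36707693e-04, -4.33681369e+01, -2.46013016e+01, -2.86904524e-04,
        7.72755855e-03,  2.49054801e-05]), 'ee_pos': array([148.28518305, 503.18024024, 211.71863282]), 'eef_rot': array([-2.29260880e-04,  1.42884395e-01,  9.89739082e-01, -7.39591257e-04]), 'contact_force': array([-0.197177  ,  0.05411496,  0.82338783]), 'ft_torque': array([ 0.00191328, -0.00439824,  0.03695154]), 'grasp_force': 0.0, 'finger_gap': 1.002517454200162}
scene {'K': array([[424.92600856,   0.        , 254.4735854 ],
       [  0.        , 424.92600856, 189.53582972],
       [  0.        ,   0.        ,   1.        ]]), 'R': array([[-0.86029458,  0.50974528, -0.00727974],
       [ 0.36324834,  0.60290827, -0.71031842],
       [-0.35769244, -0.61372744, -0.70384285]]), 't': array([ 480.20665788, -138.33136527, 1190.45282464])}
top {'K': array([[487.60508185,   0.        , 255.5001382 ],
       [  0.        , 487.60508185, 188.46883115],
       [  0.        ,   0.        ,   1.        ]]), 'R': array([[-0.02335972, -0.99965574,  0.01194687],
       [-0.99494664,  0.02207911, -0.09794747],
       [ 0.09764997, -0.01417452, -0.99511988]]), 't': array([  3.44331583, 566.15673436, 926.95400961])}
```

View pics/a.png

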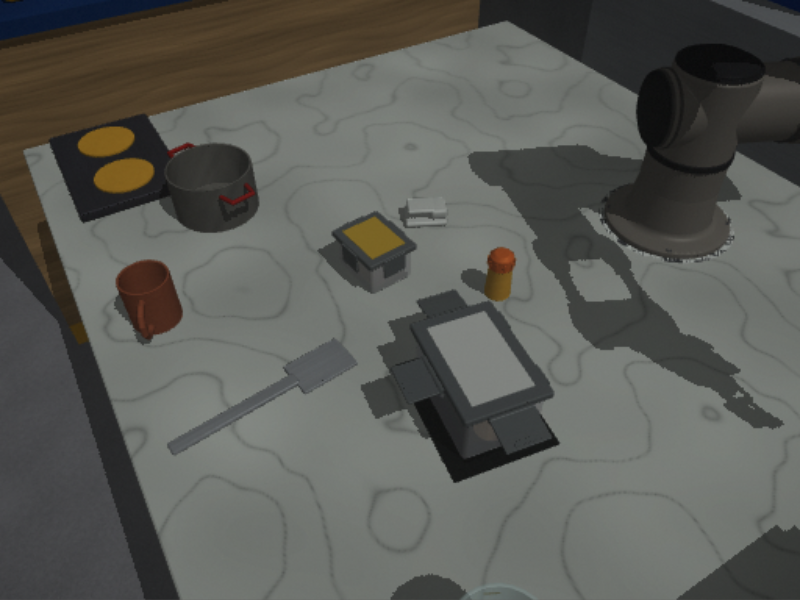

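View pics/b.png

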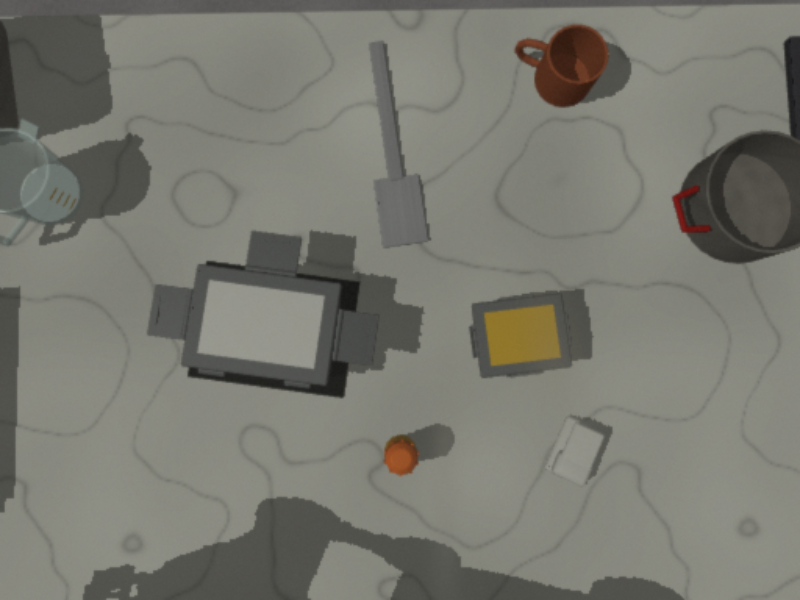

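The top view shows the larger box with its lid centred near (262,324) of the 800-wide picture. The flaps are at (274,252), (170,312) and (358,338). Next I measure these from depth.

```bash
cat > h.py <<'E'
import numpy as np,cv2
def pts(d,K,R,t):
    v,u=np.indices(d.shape);P=np.stack([(u-K[0,2])/K[0,0]*d,(v-K[1,2])/K[1,1]*d,d],-1)
    W=(P-t)@R; W[d<=0]=np.nan; return W
def label(p,W):
    hsv=cv2.cvtColor(p,cv2.COLOR_RGB2HSV)
E
python3 - <<'E'
from h import *
z=np.load("top.npz");W=pts(z['d'],z['K'],z['R'],z['t'])
m=np.zeros(W.shape[:2],bool);m[140:265,85:250]=1
lid=m&(abs(W[...,2]-100)<8)
n,l,st,c=cv2.connectedComponentsWithStats(cv2.morphologyEx(lid.astype(np.uint8),cv2.MORPH_OPEN,np.ones((5,5))))
print(st,c)
# white label: plane cast z=100
g=cv2.cvtColor(z['p'],cv2.COLOR_RGB2GRAY);print(g[207,168],g[182,168],W[207,168])
k=l==l[207,168]
wl=((g>120)&k).astype(np.uint8)
for mm in(wl,k.astype(np.uint8)):
    cs=max(cv2.findContours(mm,0,1)[0],key=cv2.contourArea)[:,0]
    print(cv2.minAreaRect(cs))
    K,R,t=z['K'],z['R'],z['t'];ray=np.c_[(cs-K[:2,2])/K[0,0],np.ones(len(cs))]@R;o=-R.T@t
    X=o+ray*((100-o[2])/ray[:,2])[:,None]
    print(cv2.minAreaRect(X[:,:2].astype(np.float32)))
for u,v in((175,161),(108,199),(229,216)):
    print(np.round(W[v-12:v+13:6,u-18:u+19:6],0).tolist())
E
```

```text
[[     0      0    512    384 190065]
 [   116    169    103     78   6543]] [[258.54652882 190.96008734]
 [167.0025982  207.18370778]]
150 81 [529.01794779 149.72121731  99.89989082]
((166.5490264892578, 207.1447296142578), (75.45801544189453, 47.13990783691406), 7.853313446044922)
((528.9608154296875, 151.9998321533203), (134.74835205078125, 84.6741714477539), 80.83853912353516)
((167.28128051757812, 206.41940307617188), (101.13371276855469, 72.6514663696289), 7.96960973739624)
((530.5736694335938, 150.98321533203125), (182.24801635742188, 130.5361328125), 80.73397827148438)
[[[654.0, 189.0, -4.0], [637.0, 160.0, 90.0], [636.0, 149.0, 91.0], [653.0, 152.0, -1.0], [653.0, 139.0, 0.0], [653.0, 127.0, -2.0], [653.0, 115.0, -3.0]], [[642.0, 188.0, -3.0], [625.0, 160.0, 92.0], [625.0, 149.0, 90.0], [625.0, 138.0, 93.0], [624.0, 126.0, 96.0], [624.0, 116.0, 93.0], [640.0, 116.0, -4.0]], [[629.0, 188.0, 0.0], [614.0, 160.0, 93.0], [614.0, 149.0, 93.0], [613.0, 138.0, 93.0], [613.0, 126.0, 95.0], [613.0, 115.0, 95.0], [628.0, 115.0, -1.0]], [[617.0, 188.0, -2.0], [603.0, 160.0, 93.0], [603
[... 1075 characters left out ...]
, 95.0], [533.0, 51.0, 90.0], [533.0, 40.0, 89.0], [532.0, 29.0, 89.0], [532.0, 19.0, 87.0], [538.0, 8.0, -1.0]], [[522.0, 73.0, 100.0], [522.0, 62.0, 95.0], [522.0, 51.0, 91.0], [522.0, 41.0, 89.0], [521.0, 30.0, 89.0], [526.0, 20.0, 1.0], [526.0, 8.0, -1.0]], [[511.0, 73.0, 101.0], [511.0, 62.0, 95.0], [511.0, 51.0, 94.0], [511.0, 41.0, 88.0], [511.0, 30.0, 89.0], [514.0, 21.0, -2.0], [514.0, 8.0, 1.0]], [[500.0, 73.0, 98.0], [500.0, 63.0, 93.0], [500.0, 52.0, 89.0], [500.0, 41.0, 89.0], [nan, nan, nan], [502.0, 21.0, -4.0], [502.0, 9.0, 0.0]], [[490.0, 73.0, 99.0], [489.0, 63.0, 93.0], [489.0, 52.0, 92.0], [489.0, 41.0, 88.0], [489.0, 30.0, 89.0], [490.0, 21.0, -1.0], [490.0, 9.0, -4.0]]]
```

```bash
cat > h2.py <<'E'
import numpy as np,sys
from scipy.spatial.transform import Rotation as Ro
from plant import readout
C=np.array([529.5,151.5]);th=np.deg2rad(-9.2)
ex=np.array([np.cos(th),np.sin(th)]);ey=np.array([-ex[1],ex[0]])
def to(cx,cy,z,yaw):   # container-frame TCP target, tool x direction relative to container x (deg)
    s=readout.state();w,x,y,q=s['eef_rot'];R=Ro.from_quat([x,y,q,w])
    a=th+np.deg2rad(yaw);T=Ro.from_matrix(np.c_[[np.cos(a),np.sin(a),0],[np.sin(a),-np.cos(a),0],[0,0,-1]])
    p=np.r_[C+cx*ex+cy*ey,z]
    print(s['time'],'F',np.round(s['contact_force'],1),'gap',s['finger_gap'],'xyz m',np.round(R.inv().apply(p-s['ee_pos'])/1000,4),'rot',np.round((R.inv()*T).as_rotvec(),3),
     'cont',np.round([ex@(s['ee_pos'][:2]-C),ey@(s['ee_pos'][:2]-C),s['ee_pos'][2]],1))
to(*map(float,sys.argv[1:]))
E
python3 h2.py 94 0 170 180
```

```text
0.1 F [ 0.3 -0.3  0.5] gap 1.0056946485672258 xyz m [-0.5584 -0.2177  0.042 ] rot [-0.001 -0.    -0.126] cont [-432.5  286.3  211.8]
```

{"op": "move_arm", "data": {"motion": [{"xyz": [-0.186, -0.0726, 0], "delta_rot": [0, 0, 0], "jaw": 0}, {"xyz": [-0.186, -0.0726, 0], "delta_rot": [0, 0, 0], "jaw": 0}, {"xyz": [-0.186, -0.0726, 0], "delta_rot": [0, 0, 0], "jaw": 0}, {"xyz": [-0.186, -0.0726, 0], "delta_rot": [0, 0, 0], "jaw": 0}, {"xyz": [-0.186, -0.0726, 0], "delta_rot": [0, 0, 0], "jaw": 0}]}}

```text
time: 0.52
ee_pos: [308.0, 379.3, 212.1]
eef_rot: [0.0, 0.143, 0.99, -0.0]
contact_force: [-0.3, 0.6, -0.5]
finger_gap: 0.298
grasp_force: 0.0
```

{"op": "move_arm", "data": {"motion": [{"xyz": [-0.186, -0.0726, 0], "delta_rot": [0, 0, 0], "jaw": 0}, {"xyz": [-0.186, -0.0726, 0], "delta_rot": [0, 0, 0], "jaw": 0}, {"xyz": [-0.186, -0.0726, 0], "delta_rot": [0, 0, 0], "jaw": 0}, {"xyz": [-0.186, -0.0726, 0], "delta_rot": [0, 0, 0], "jaw": 0}, {"xyz": [-0.186, -0.0726, 0], "delta_rot": [0, 0, 0], "jaw": 0}]}}

```text
time: 0.93
ee_pos: [466.1, 256.8, 212.1]
eef_rot: [-0.0, 0.144, 0.99, -0.0]
contact_force: [0.5, 0.9, 0.3]
finger_gap: -0.002
grasp_force: 0.0
```

{"op": "move_arm", "data": {"motion": [{"xyz": [-0.186, -0.0726, 0], "delta_rot": [0, 0, -0.126], "jaw": 0}, {"xyz": [-0.186, -0.0726, 0], "delta_rot": [0, 0, -0.126], "jaw": 0}, {"xyz": [-0.186, -0.0726, 0], "delta_rot": [0, 0, -0.126], "jaw": 0}, {"xyz": [-0.186, -0.0726, 0], "delta_rot": [0, 0, -0.126], "jaw": 0}, {"xyz": [-0.186, -0.0726, 0], "delta_rot": [0, 0, -0.126], "jaw": 0}]}}

```text
time: 1.35
ee_pos: [623.8, 134.5, 211.7]
eef_rot: [-0.0, 0.081, 0.997, -0.0]
contact_force: [-0.2, -0.1, 0.5]
finger_gap: -0.0
grasp_force: 0.0
```

```bash
python3 h2.py 94 0 160 180
```

```text
1.35 F [-0.2 -0.1  0.5] gap -0.00015333686335795962 xyz m [0.0017 0.0017 0.0517] rot [-0.    -0.001 -0.001] cont [ 95.8  -1.7 211.7]
```

{"op": "move_arm", "data": {"motion": [{"xyz": [0.0017, 0.0017, 0.035], "delta_rot": [0, 0, 0], "jaw": 0}, {"xyz": [0.0017, 0.0017, 0.06], "delta_rot": [0, 0, 0], "jaw": 0}, {"xyz": [0.0017, 0.0017, 0.08], "delta_rot": [0, 0, 0], "jaw": 0}, {"xyz": [0.0017, 0.0017, 0.09], "delta_rot": [0, 0, 0], "jaw": 0}, {"xyz": [0.0017, 0.0017, 0.1], "delta_rot": [0, 0, 0], "jaw": 0}]}}

```text
time: 1.77
ee_pos: [620.3, 138.7, 111.1]
eef_rot: [-0.001, 0.08, 0.997, -0.0]
contact_force: [-0.1, -0.6, 0.2]
finger_gap: 0.001
grasp_force: 0.0
```

{"op": "move_arm", "data": {"motion": [{"xyz": [0, 0, 0.008], "delta_rot": [0, 0, 0], "jaw": 0}, {"xyz": [0, 0, 0.016], "delta_rot": [0, 0, 0], "jaw": 0}, {"xyz": [0, 0, 0.024], "delta_rot": [0, 0, 0], "jaw": 0}, {"xyz": [0, 0, 0.032], "delta_rot": [0, 0, 0], "jaw": 0}, {"xyz": [0, 0, 0.038], "delta_rot": [0, 0, 0], "jaw": 0}]}}

```text
time: 2.18
ee_pos: [620.7, 138.9, 73.9]
eef_rot: [0.0, 0.08, 0.997, 0.0]
contact_force: [-0.0, -0.8, 1.5]
finger_gap: 0.001
grasp_force: 1.4
```

{"op": "move_arm", "data": {"motion": [{"xyz": [0.003, 0, 0], "delta_rot": [0, 0, 0], "jaw": 0}, {"xyz": [0.006, 0, 0], "delta_rot": [0, 0, 0], "jaw": 0}, {"xyz": [0.009, 0, 0], "delta_rot": [0, 0, 0], "jaw": 0}, {"xyz": [0.011, 0, 0], "delta_rot": [0, 0, 0], "jaw": 0}, {"xyz": [0.011, 0, 0], "delta_rot": [0, 0, 0], "jaw": 0}]}}

```text
time: 2.6
ee_pos: [609.5, 140.7, 74.9]
eef_rot: [0.0, 0.08, 0.997, 0.0]
contact_force: [0.7, 0.6, -0.4]
finger_gap: -0.004
grasp_force: 0.0
```

```bash
python3 h2.py 77 0 72 180;  python3 - <<'E'
from plant import vision
import cv2
p,d=vision.camera("scene")
cv2.imwrite("pics/c.png",cv2.cvtColor(cv2.resize(p[150:330,190:430],None,fx=3,fy=3),cv2.COLOR_RGB2BGR))
E
```

```text
2.6 F [ 0.7  0.6 -0.4] gap -0.004178756448577503 xyz m [ 0.0036 -0.0022  0.0029] rot [0. 0. 0.] cont [80.6  2.2 74.9]
```

View pics/c.png

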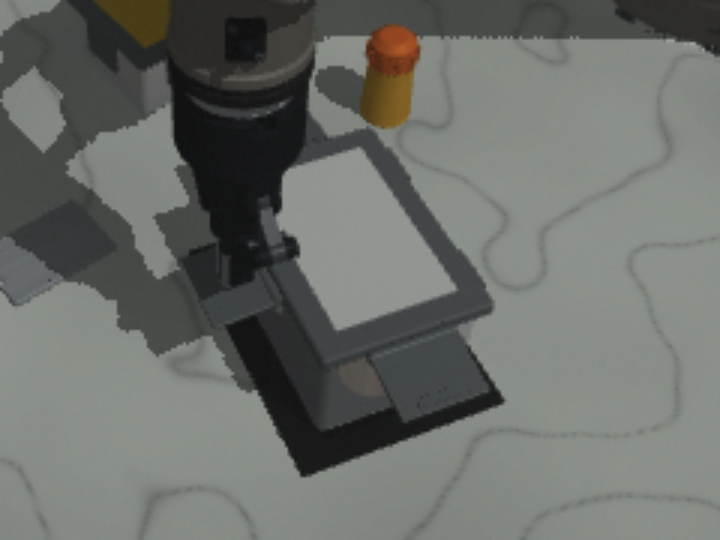

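The finger is at about (240,270), and the far flap is below it at (240,305), mostly folded. I go lower and a bit farther in.

{"op": "move_arm", "data": {"motion": [{"xyz": [0, 0, 0.006], "delta_rot": [0, 0, 0], "jaw": 0}, {"xyz": [0, 0, 0.012], "delta_rot": [0, 0, 0], "jaw": 0}, {"xyz": [0.003, 0, 0.014], "delta_rot": [0, 0, 0], "jaw": 0}, {"xyz": [0.006, 0, 0.014], "delta_rot": [0, 0, 0], "jaw": 0}, {"xyz": [0.006, 0, 0.014], "delta_rot": [0, 0, 0], "jaw": 0}]}}

```text
time: 3.07
ee_pos: [605.3, 141.4, 60.4]
eef_rot: [0.002, 0.08, 0.997, 0.0]
contact_force: [5.7, 0.5, -1.8]
finger_gap: 0.003
grasp_force: 2.6
```

```bash
python3 h2.py 77 0 60 180;  python3 - <<'E'
from plant import vision
import cv2
p,d=vision.camera("scene")
cv2.imwrite("pics/d.png",cv2.cvtColor(cv2.resize(p[190:280,220:340],None,fx=5,fy=5),cv2.COLOR_RGB2BGR))
E
```

```text
3.0667 F [ 5.7  0.5 -1.8] gap 0.0027231133266738938 xyz m [-0.0005 -0.0021  0.0004] rot [ 0.001  0.004 -0.   ] cont [76.5  2.1 60.4]
```

View pics/d.png

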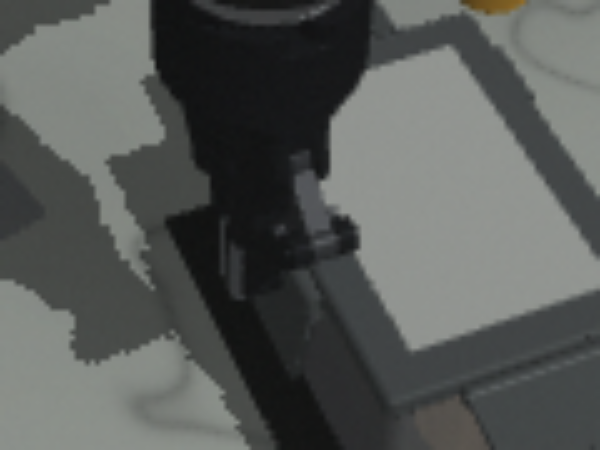

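The far flap now lies against the side, with a 5.7 N stop force. I back out, lift, and turn for the left flap.

{"op": "move_arm", "data": {"motion": [{"xyz": [-0.015, 0, 0], "delta_rot": [0, 0, 0], "jaw": 0}, {"xyz": [-0.02, 0, -0.04], "delta_rot": [0, 0, 0], "jaw": 0}, {"xyz": [-0.02, 0, -0.08], "delta_rot": [0, 0, 0], "jaw": 0}, {"xyz": [-0.02, 0, -0.11], "delta_rot": [0, 0, 0], "jaw": 0}, {"xyz": [-0.02, 0, -0.11], "delta_rot": [0, 0, 0.1], "jaw": 0}]}}

```text
time: 3.53
ee_pos: [626.8, 138.6, 177.7]
eef_rot: [0.006, 0.13, 0.992, 0.001]
contact_force: [0.8, -0.1, 0.8]
finger_gap: 0.0
grasp_force: 0.0
```

{"op": "move_arm", "data": {"motion": [{"xyz": [0, 0.02, 0], "delta_rot": [0, 0, 0.6], "jaw": 0}, {"xyz": [0, 0.04, 0], "delta_rot": [0, 0, 0.6], "jaw": 0}, {"xyz": [0, 0.04, 0], "delta_rot": [0, 0, 0.6], "jaw": 0}, {"xyz": [0, 0.04, 0], "delta_rot": [0, 0, 0.6], "jaw": 0}, {"xyz": [0, 0.04, 0], "delta_rot": [0, 0, 0.6], "jaw": 0}]}}

```text
time: 3.95
ee_pos: [633.4, 177.4, 169.7]
eef_rot: [-0.001, 0.42, 0.908, -0.0]
contact_force: [0.2, 0.1, 0.7]
finger_gap: -0.002
grasp_force: 0.0
```

```bash
python3 h2.py 0 118 165 90
```

```text
3.95 F [0.2 0.1 0.7] gap -0.0020102205928546357 xyz m [ 0.1241 -0.0061  0.0048] rot [-0.001 -0.     0.865] cont [ 98.5  42.2 169.7]
```

{"op": "move_arm", "data": {"motion": [{"xyz": [0.04, -0.002, 0], "delta_rot": [0, 0, 0.865], "jaw": 0}, {"xyz": [0.08, -0.004, 0], "delta_rot": [0, 0, 0.865], "jaw": 0}, {"xyz": [0.124, -0.006, 0.004], "delta_rot": [0, 0, 0.865], "jaw": 0}, {"xyz": [0.124, -0.006, 0.004], "delta_rot": [0, 0, 0.865], "jaw": 0}, {"xyz": [0.124, -0.006, 0.004], "delta_rot": [0, 0, 0.865], "jaw": 0}]}}

```text
time: 4.37
ee_pos: [546.0, 269.2, 166.1]
eef_rot: [-0.001, 0.677, 0.736, -0.001]
contact_force: [0.0, -0.4, 0.5]
finger_gap: -0.003
grasp_force: 0.0
```

```bash
python3 h2.py 0 118 115 90
```

```text
4.3667 F [ 0.  -0.4  0.5] gap -0.0032756214593971373 xyz m [-0.0014  0.0023  0.0511] rot [-0.002  0.     0.245] cont [ -2.5 118.8 166.1]
```

{"op": "move_arm", "data": {"motion": [{"xyz": [-0.001, 0.002, 0], "delta_rot": [0, 0, 0.245], "jaw": 0}, {"xyz": [-0.001, 0.002, 0], "delta_rot": [0, 0, 0.245], "jaw": 0}, {"xyz": [-0.001, 0.002, 0.03], "delta_rot": [0, 0, 0.245], "jaw": 0}, {"xyz": [-0.001, 0.002, 0.05], "delta_rot": [0, 0, 0.245], "jaw": 0}, {"xyz": [-0.001, 0.002, 0.055], "delta_rot": [0, 0, 0.245], "jaw": 0}]}}

```text
time: 4.78
ee_pos: [548.2, 265.4, 107.6]
eef_rot: [-0.001, 0.761, 0.649, -0.003]
contact_force: [-0.7, 1.2, -0.8]
finger_gap: 0.0
grasp_force: 0.0
```

{"op": "move_arm", "data": {"motion": [{"xyz": [0, 0, 0.008], "delta_rot": [0, 0, 0], "jaw": 0}, {"xyz": [0, 0, 0.016], "delta_rot": [0, 0, 0], "jaw": 0}, {"xyz": [0, 0, 0.024], "delta_rot": [0, 0, 0], "jaw": 0}, {"xyz": [0, 0, 0.032], "delta_rot": [0, 0, 0], "jaw": 0}, {"xyz": [0, 0, 0.038], "delta_rot": [0, 0, 0], "jaw": 0}]}}

```text
time: 5.2
ee_pos: [550.7, 266.3, 72.9]
eef_rot: [-0.0, 0.761, 0.649, 0.0]
contact_force: [-0.0, 0.6, -0.5]
finger_gap: -0.004
grasp_force: 0.0
```

```bash
python3 h2.py 0 102 60 90
```

```text
5.2 F [-0.   0.6 -0.5] gap -0.0037046952472142157 xyz m [-0.0147 -0.0026  0.0129] rot [ 0.    -0.     0.002] cont [  2.6 116.7  72.9]
```

{"op": "move_arm", "data": {"motion": [{"xyz": [-0.005, 0, 0.004], "delta_rot": [0, 0, 0], "jaw": 0}, {"xyz": [-0.008, 0, 0.009], "delta_rot": [0, 0, 0], "jaw": 0}, {"xyz": [-0.011, -0.002, 0.013], "delta_rot": [0, 0, 0], "jaw": 0}, {"xyz": [-0.0145, -0.002, 0.013], "delta_rot": [0, 0, 0], "jaw": 0}, {"xyz": [-0.0145, -0.002, 0.013], "delta_rot": [0, 0, 0], "jaw": 0}]}}

```text
time: 5.62
ee_pos: [547.3, 252.7, 60.5]
eef_rot: [0.0, 0.761, 0.649, 0.002]
contact_force: [1.7, 4.4, -3.0]
finger_gap: -0.001
grasp_force: 2.5
```

```bash
python3 h2.py 0 102 60 90;  python3 - <<'E'
from plant import vision
import cv2
p,d=vision.camera("scene")
cv2.imwrite("pics/e.png",cv2.cvtColor(cv2.resize(p[180:310,220:390],None,fx=4,fy=4),cv2.COLOR_RGB2BGR))
E
```

```text
5.6167 F [ 1.7  4.4 -3. ] gap -0.001483320213949099 xyz m [-0.0008 -0.0014  0.0005] rot [ 0.002 -0.003  0.002] cont [  1.4 102.8  60.5]
```

View pics/e.png

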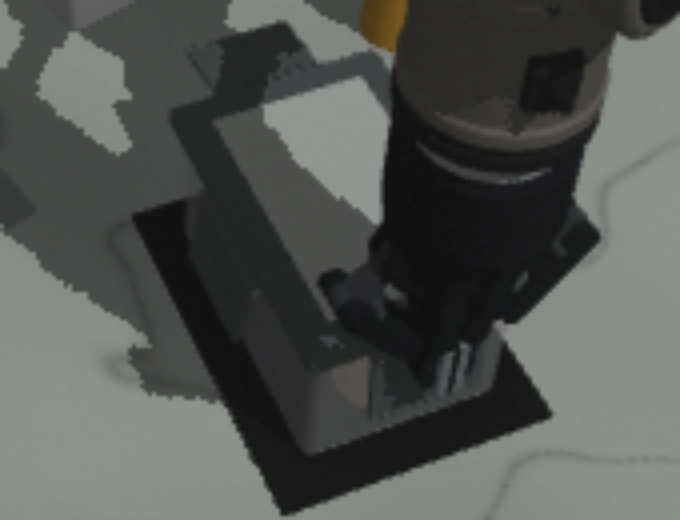

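The far flap at (215,280) and the left flap at (400,380) are both against the sides. I go on to the right flap.

{"op": "move_arm", "data": {"motion": [{"xyz": [0.015, 0, 0], "delta_rot": [0, 0, 0], "jaw": 0}, {"xyz": [0.02, 0, -0.04], "delta_rot": [0, 0, 0], "jaw": 0}, {"xyz": [0.02, 0, -0.08], "delta_rot": [0, 0, 0], "jaw": 0}, {"xyz": [0.02, 0, -0.11], "delta_rot": [0, 0, 0], "jaw": 0}, {"xyz": [0.0, 0, -0.11], "delta_rot": [0, 0, 0], "jaw": 0}]}}

```text
time: 6.08
ee_pos: [549.9, 255.1, 177.6]
eef_rot: [0.002, 0.76, 0.65, 0.006]
contact_force: [-0.0, -0.3, -0.2]
finger_gap: 0.0
grasp_force: 0.0
```

{"op": "move_arm", "data": {"motion": [{"xyz": [-0.04, 0, 0], "delta_rot": [0, 0, 0], "jaw": 0}, {"xyz": [-0.08, 0, 0], "delta_rot": [0, 0, 0], "jaw": 0}, {"xyz": [-0.12, 0, 0], "delta_rot": [0, 0, 0], "jaw": 0}, {"xyz": [-0.16, 0, 0], "delta_rot": [0, 0, 0], "jaw": 0}, {"xyz": [-0.2, 0, 0], "delta_rot": [0, 0, 0], "jaw": 0}]}}

```text
time: 6.5
ee_pos: [513.9, 52.6, 170.5]
eef_rot: [0.0, 0.761, 0.649, -0.0]
contact_force: [1.0, 0.4, -0.4]
finger_gap: 0.005
grasp_force: 0.0
```

```bash
python3 h2.py 0 -117 110 90
```

```text
6.5 F [ 1.   0.4 -0.4] gap 0.00470344233963474 xyz m [-0.0169 -0.0005  0.0605] rot [0.    0.    0.002] cont [   0.4 -100.1  170.5]
```

{"op": "move_arm", "data": {"motion": [{"xyz": [-0.017, 0, 0], "delta_rot": [0, 0, 0], "jaw": 0}, {"xyz": [-0.017, 0, 0.02], "delta_rot": [0, 0, 0], "jaw": 0}, {"xyz": [-0.017, 0, 0.04], "delta_rot": [0, 0, 0], "jaw": 0}, {"xyz": [-0.017, 0, 0.055], "delta_rot": [0, 0, 0], "jaw": 0}, {"xyz": [-0.017, 0, 0.06], "delta_rot": [0, 0, 0], "jaw": 0}]}}

```text
time: 6.92
ee_pos: [510.6, 37.3, 108.3]
eef_rot: [-0.001, 0.761, 0.649, -0.001]
contact_force: [0.5, -0.4, -0.6]
finger_gap: 0.003
grasp_force: 0.0
```

{"op": "move_arm", "data": {"motion": [{"xyz": [0, 0, 0.008], "delta_rot": [0, 0, 0], "jaw": 0}, {"xyz": [0, 0, 0.016], "delta_rot": [0, 0, 0], "jaw": 0}, {"xyz": [0, 0, 0.024], "delta_rot": [0, 0, 0], "jaw": 0}, {"xyz": [0, 0, 0.032], "delta_rot": [0, 0, 0], "jaw": 0}, {"xyz": [0, 0, 0.038], "delta_rot": [0, 0, 0], "jaw": 0}]}}

```text
time: 7.33
ee_pos: [512.1, 38.0, 71.7]
eef_rot: [-0.0, 0.761, 0.649, -0.0]
contact_force: [0.5, 0.5, 2.9]
finger_gap: -0.002
grasp_force: 1.5
```

```bash
python3 h2.py 0 -102 60 90
```

```text
7.3333 F [0.5 0.5 2.9] gap -0.0021758147268261282 xyz m [ 0.0128 -0.001   0.0117] rot [-0.    -0.     0.002] cont [   1.  -114.8   71.7]
```

{"op": "move_arm", "data": {"motion": [{"xyz": [0.003, 0, 0.006], "delta_rot": [0, 0, 0], "jaw": 0}, {"xyz": [0.006, 0, 0.012], "delta_rot": [0, 0, 0], "jaw": 0}, {"xyz": [0.01, 0, 0.012], "delta_rot": [0, 0, 0], "jaw": 0}, {"xyz": [0.013, 0, 0.012], "delta_rot": [0, 0, 0], "jaw": 0}, {"xyz": [0.013, 0, 0.012], "delta_rot": [0, 0, 0], "jaw": 0}]}}

```text
time: 7.75
ee_pos: [513.8, 50.8, 59.9]
eef_rot: [-0.0, 0.761, 0.649, -0.001]
contact_force: [-0.1, -3.7, -1.8]
finger_gap: 0.002
grasp_force: 1.9
```

```bash
python3 h2.py 0 -101 60 90
```

```text
7.75 F [-0.1 -3.7 -1.8] gap 0.0015324795058266573 xyz m [ 0.0009 -0.0006 -0.0001] rot [-0.001  0.001  0.003] cont [   0.6 -101.9   59.9]
```

{"op": "move_arm", "data": {"motion": [{"xyz": [0.0015, 0, 0], "delta_rot": [0, 0, 0], "jaw": 0}, {"xyz": [0.0015, 0, 0], "delta_rot": [0, 0, 0], "jaw": 0}]}}

```text
time: 7.92
ee_pos: [514.0, 52.0, 59.8]
eef_rot: [-0.0, 0.761, 0.649, -0.001]
contact_force: [-0.5, -5.6, -3.7]
finger_gap: 0.004
grasp_force: 2.5
```

{"op": "move_arm", "data": {"motion": [{"xyz": [-0.015, 0, 0], "delta_rot": [0, 0, 0], "jaw": 0}, {"xyz": [-0.02, 0, -0.04], "delta_rot": [0, 0, 0], "jaw": 0}, {"xyz": [-0.02, 0, -0.08], "delta_rot": [0, 0, 0], "jaw": 0}, {"xyz": [-0.03, 0, -0.12], "delta_rot": [0, 0, 0], "jaw": 0}, {"xyz": [-0.06, 0, -0.14], "delta_rot": [0, 0, 0], "jaw": 0}]}}

```text
time: 8.33
ee_pos: [507.1, -4.6, 205.3]
eef_rot: [0.002, 0.76, 0.65, 0.003]
contact_force: [1.6, -0.8, 0.6]
finger_gap: 0.0
grasp_force: 0.0
```

{"op": "move_arm", "data": {"motion": [{"xyz": [-0.04, 0, 0], "delta_rot": [0, 0, 0], "jaw": 0}, {"xyz": [-0.08, 0, 0], "delta_rot": [0, 0, 0], "jaw": 0}, {"xyz": [-0.1, 0, 0], "delta_rot": [0, 0, 0], "jaw": 0}, {"xyz": [-0.1, 0, 0], "delta_rot": [0, 0, 0], "jaw": 0}, {"xyz": [-0.1, 0, 0], "delta_rot": [0, 0, 0], "jaw": 0}]}}

```text
time: 8.75
ee_pos: [489.3, -105.9, 200.4]
eef_rot: [-0.0, 0.762, 0.648, 0.0]
contact_force: [-0.3, 0.9, 0.0]
finger_gap: 0.003
grasp_force: 0.0
```

```bash
python3 - <<'E'
from plant import vision,readout
from h2 import C,ex,ey
import cv2,numpy as np
E
python3 - <<'E'
from plant import vision
import cv2,numpy as np
p,d=vision.camera("top");q,d=vision.camera("scene")
a=cv2.resize(p[130:270,70:260],(560,412));b=cv2.resize(q[170:320,220:370],(240,240))
im=np.zeros((600,800,3),np.uint8);im[:290,:394]=cv2.resize(p[130:270,70:260],(394,290))
im[:400,400:]=cv2.resize(q[170:320,220:370],(400,400))
cv2.imwrite("pics/f.png",im[:400,:,::-1])
E
```

```text
Traceback (most recent call last):
  File "h2.py", line 12, in <module>
    to(*map(float,sys.argv[1:]))
    ~~^^^^^^^^^^^^^^^^^^^^^^^^^^
TypeError: to() missing 4 required positional arguments: 'cx', 'cy', 'z', and 'yaw'
```

View pics/f.png

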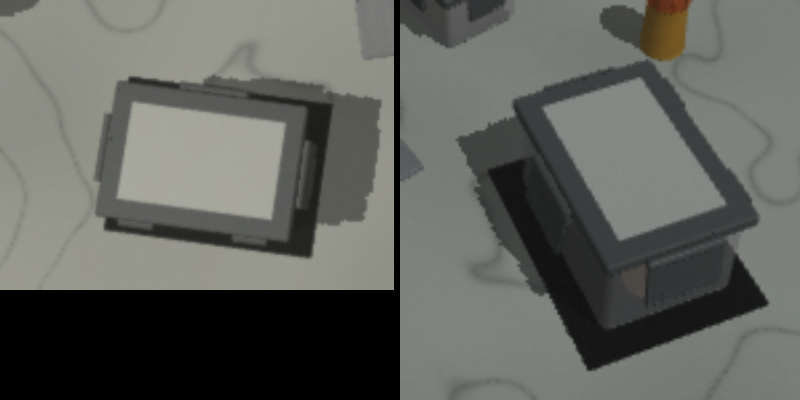

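The top view shows all three flaps as narrow slivers: far (215,92), left (102,147) and right (307,175). The scene view confirms far and left. I check the right flap numerically.

Run:
```python
from plant import vision
from h import *
p,d=vision.camera("top");i=vision.camera_info("top");W=pts(d,i['K'],i['R'],i['t'])
g=cv2.cvtColor(p,cv2.COLOR_RGB2GRAY)
C=np.array([529.5,151.5]);th=np.deg2rad(-9.2)
ex=np.array([np.cos(th),np.sin(th)]);ey=np.array([-ex[1],ex[0]])
for v in(205,210,215):
  for u in range(210,228): print(g[v,u],np.round([ex@(W[v,u,:2]-C),ey@(W[v,u,:2]-C),W[v,u,2]]),end=' ')
  print()
```

```text
89 [ 14. -76.  99.] 90 [ 14. -78.  98.] 90 [ 14. -79.  96.] 87 [ 15. -81.  98.] 68 [ 15. -83.  98.] 58 [ 15. -85.  96.] 88 [ 16. -86.  95.] 83 [ 16. -88.  95.] 66 [ 16. -90.  95.] 50 [ 16. -92.  92.] 49 [ 18. -92.  70.] 47 [ 19. -93.  57.] 34 [ 22. -91.   1.] 31 [ 23. -93.   1.] 29 [ 23. -95.   5.] 30 [ 23. -97.   2.] 43 [ 23. -99.   1.] 85 [  24. -101.   -2.] 
90 [  5. -78. 102.] 91 [  5. -79. 100.] 88 [  5. -81.  99.] 73 [  6. -83.  99.] 64 [  6. -84.  96.] 87 [  6. -86.  93.] 88 [  6. -88.  97.] 72 [  7. -89.  95.] 54 [  7. -91.  95.] 49 [  8. -91.  72.] 48 [  9. -93.  62.] 51 [  9. -94.  58.] 35 [ 12. -93.   4.] 31 [ 12. -95.   7.] 33 [ 13. -96.   2.] 37 [ 13. -99.   3.] 73 [  14. -100.   -2.] 87 [  14. -102.   -1.] 
88 [ -4. -78.  97.] 89 [ -4. -81. 100.] 81 [ -3. -82.  97.] 59 [ -3. -84.  98.] 59 [ -3. -85.  94.] 90 [ -3. -87.  95.] 72 [ -2. -89.  92.] 56 [ -2. -91.  93.] 49 [ -1. -91.  73.] 50 [ -1. -92.  64.] 52 [  0. -93.  54.] 37 [  2. -92.   3.] 32 [  2. -94.   1.] 31 [  3. -96.   3.] 35 [  3. -98.   6.] 59 [   3. -100.    2.] 87 [   3. -102.    2.] 90 [   4. -104.   -1.]
```

The right flap's outer face is nearly vertical, at about 0.06 rad. I hand the job in.

```bash
python3 -c "
from plant import sign_off
print(sign_off())"
```

```text
the job is handed in; nothing more can be done
None
```

All three flaps (far, left and right) are folded down against the container's sides. I checked the right flap by depth (about 0.06 rad from fully down) and the far and left flaps in the pictures only. I handed the job in at about 9 s on the robot's clock, with the arm clear of everything; sign-off returned no verdict.

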